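# Seat the deck plate on the kit robot's locating pins

### The job

Put the orange deck plate on the little robot's chassis: lay it level on the tops of the four white pins, beside the metal fence, with its near edge at the yellow line, then slide it along the fence away from the line, staying light, until its holes drop over the pins and it sits flush on the blue carriage. Never press or push it against the chassis or its pins with more than 20 N, let go of it at the end, and leave the other things on the desk where they are.

Things in the scene. Friction and masses are not known exactly. Their poses are not given: they have to be found in the camera images.
- deck: Loose orange plate, 148 (x) x 84 (y) x 5 mm, 0.2-0.3 kg. Square black block 30 x 30 mm, 40 mm tall, on its middle (top 45 mm over the underside): grip this. Four through holes 11 mm wide at x +-36, y +-28 mm. Origin: centre of underside, z up. The same turned half round. Starts flat, x within 0.5 rad of world x. Underside at z 61 on pin tips, 53 seated.
- chassis: Small wheeled robot chassis, clamped to the desk. Grey deck 230 (x) x 112 (y) mm, top 50 mm above the desk; wheels beside it reach y +71 and -81, z 56 mm. Origin on the desk under its centre, z up; x runs along it, away from the yellow line and, within 0.35 rad, away from the arm's base. The plate's long side goes along x.
- fence_face (a point): Middle of the top inner edge of the aluminium fence on the chassis's +y side (axes as chassis). Fence: x -95 to +95, inner face at y +42, top at z 66 mm in the chassis frame. A plate with its long edge against it has its holes in line with the pins in y (free play 1.5 mm each way).
- yellow_line (a point): On the deck top, middle of the far edge of the yellow line across the deck (chassis x -90, y 0, z 50 mm; axes as chassis). The plate's near short edge is first laid over it: plate centre then at chassis x -16 mm; 12 mm nearer to 6 mm farther is still right.
- slot_middle (a point): Chassis x +4, y 0, z 53 mm: middle of the slot of the blue carriage (100 x 74 mm, top at z 53). The carriage is clamped with its centre anywhere from 9 mm nearer to 9 mm farther along x than this point: each time different, NOT measured: see or feel it. It gives up to 3 mm downward (4 N/mm), else holds firm. Four white pins, 8 mm thick, tapered tips, at x +-36, y +-28 mm from its centre, tips at z 61.
- screwdriver: loose screwdriver, yellow handle, 170 mm long, lying flat; leave alone
- mug: loose blue coffee mug, 80 mm wide, 95 mm high; leave alone
- phone: loose black phone, 145 x 71 x 8 mm; leave alone
- wheel: loose spare black wheel lying flat, 56 mm wide, 18 mm high; leave alone
- bracket: loose aluminium angle bracket, 60 x 40 x 38 mm; leave alone
- motor: loose grey gear motor, 65 x 34 x 30 mm with a 20 mm shaft; leave alone
- parts_tray: loose clear compartment tray, 100 x 140 x 40 mm; leave alone

How it is judged:
On the way:
1. the plate lies level on the pin tops with its near edge at the yellow line (plate centre at chassis x -28 to -9 mm), not yet seated (x of deck in the frame of chassis between -0.029 and -0.009 m and y of deck in the frame of chassis between -0.012 and 0.012 m and z of deck in the frame of chassis between 0.0565 and 0.0635 m and contact force between deck and chassis above 0.3 N and angle between the x axis of deck and the x axis of chassis, either way round below 0.12 rad and angle between deck's own z axis and vertical below 0.08 rad), for 0.1 s.
At the end, for the whole second after the job is handed in: The plate sits flush on the carriage with all four holes over the pins: underside 49.5 to 54.7 mm above the desk in the chassis frame, centre at chassis x -10 to +18 mm and within 4 mm of y 0, level within 0.03 rad, its long side along the chassis within 0.08 rad, released and at rest (x of deck in the frame of chassis between -0.01 and 0.018 m and y of deck in the frame of chassis between -0.004 and 0.004 m and z of deck in the frame of chassis between 0.0495 and 0.0547 m and angle between deck's own z axis and vertical below 0.03 rad and angle between the x axis of deck and the x axis of chassis, either way round below 0.08 rad and contact force between the fingers and deck below 0.1 N and linear speed of deck below 0.01 m/s); the robot touches nothing.
It fails at once if the plate is pressed or pushed against the chassis or its pins with more than 20 N (contact force between deck and chassis above 20 N).
It fails at once if another thing on the desk is moved by more than 15 mm (distance of any of screwdriver, mug, phone, wheel, bracket, motor, parts_tray from where it was at the start of the episode above 0.015 m).
It also fails if it takes over 45 s, if anything falls off the work surface, if the arm or the gripper's body presses on something with over 40 N, if the wrist force passes 120 N, or if a joint passes its speed limit or range.

### The arm

A 6-joint arm with a two-finger parallel gripper is mounted at the origin on the work surface. World frame = base frame: x ahead of the robot, y to its left, z up, the work surface at z = 0. Lengths are in m, angles in rad, forces in N, time in s.
With the tool pointing down it reaches from about 0.325 to 0.9 m from the base axis. Payload 3.5 kg.
Tool frame: the origin (TCP) lies between the finger pads; the fingertips stand 11 mm ahead of it and the grasp point (between the pads) lies 8 mm behind it; z points along the fingers, y is the line along which they close (so a half turn about z gives the same grasp; the last joint's range is limited). The gripper opens to 85 mm and grips with 20 to 120 N. Pads are 22 mm wide; open, the fingers measure 114 mm over their backs; the gripper's body (76 mm by 85 mm) begins 54 mm behind the grasp point. The pads swing forward as they close: fully open they stand 13 mm farther back than shut.
Start: joints at [-1.359, 0.276, -0.026, 1.268, 0, 1.467], TCP at [0.194, -0.594, 0.242] pointing down, gripper open.
Joint ranges: [-3.12, 3.12], [-0.85, 1.88], [-1.08, 1.24], [-1.95, 2.15], [-1.57, 1.53], [-3.14, 3.14]. Speed limits (rad/s): [2.57, 2.57, 3.14, 3.14, 3.14, 3.14].

### API

Orientations are given as a rotation vector (axis times angle).
In Python, from plant import robot, effector, solver, eyes, job_done, readout gives the robot as it stands. Calls block until the motion is done:
- robot.move_pose(position, orientation): joint-space move of the TCP to a pose.
- robot.servo_line(position, v=0.15, attitude=None, contact_N=None): straight line of the TCP; attitude=None keeps the orientation; v is the mean speed in m/s. With contact_N (N) it stops when the force on the tool has changed by that much, and returns True; else False.
- robot.set_joints(angles): joint-space move.
- effector.move_gripper(opening, grip_force=None): opening from 0.0 (shut) to 1.0 (fully open); grip_force is the grip in N (None keeps the last); returns when the fingers have stopped.
- robot.sleep(seconds).
- solver.solve_ik(position, orientation): joint angles nearest the present ones, or None.
- eyes.grab_frame(name): name is "scene" or "top"; returns the picture (480x640x3 uint8, red, green, blue); there is no depth.
- eyes.camera_params(name): a dict with "fx", "fy", "cx", "cy" (pixels), "rvec" (rotation vector, rad) and "tvec" (3), from world to camera coordinates, as OpenCV has them. Camera axes: x right, y down, z forward; pixel columns grow to the right and rows downward; lengths in m; the calibration is good to about 2 mm. A picture is of the moment at which its call begins. camera_params takes no time and is no camera call.
A pose or a line that the arm cannot do raises robot.MotionError and nothing moves.
- job_done(): hands the job in; it is judged then, once.
Readings, each from a call of its own:
- readout.read_time_s(): time.
- readout.read_joint_positions(): joint angles.
- readout.read_dq(): joint speeds.
- readout.read_tau(): joint torques, N m.
- readout.read_tcp_pos(): TCP position.
- readout.read_orientation(): TCP orientation.
- readout.read_wrist_force(): force on the tool from outside, world axes, zero at the start.
- readout.read_ft_torque(): the same for the moment, N m.
- readout.read_finger_gap(): opening from 0.0 (shut) to 1.0 (fully open).
- readout.read_gripper_force(): force on a finger pad.
Only numpy, scipy, OpenCV 4.12 (cv2) and the standard library are available. Lean on these libraries where they do the work, as an engineer would, in place of code of your own. Each camera call takes 0.05 s, during which the arm holds its last target. There are 200 camera calls.

## Working session

There is one attempt and no reset: what is moved stays moved. The work goes in short steps, each a Python script; the robot and the scene stay as the last script left them, time stands still between calls to the robot, and variables do not carry over. Pictures are saved under pics/ and viewed, at most 10 in all, crops included, and the job is handed in when it is done.

```bash
mkdir -p pics
python3 - <<'E'
from plant import robot, effector, solver, eyes, job_done, readout
import cv2,numpy as np
for n in ("scene","top"):
    im=eyes.grab_frame(n); cv2.imwrite(f"pics/{n}0.png",im[:,:,::-1])
    p=eyes.camera_params(n); R=cv2.Rodrigues(np.array(p['rvec']))[0]
    print(n,p, -R.T@np.array(p['tvec']))
print(readout.read_time_s(),readout.read_orientation())
E
```

```text
scene {'fx': 601.984576836671, 'fy': 601.984576836671, 'cx': 310.3722392840191, 'cy': 240.1687453971392, 'rvec': array([ 1.90357103,  1.40803066, -0.62500468]), 'tvec': array([-0.21349446, -0.3265528 ,  1.96624231])} [ 1.68134281 -0.32217872  1.0428867 ]
top {'fx': 567.0719742297454, 'fy': 567.0719742297454, 'cx': 324.3526717782105, 'cy': 228.48930473920765, 'rvec': array([ 2.09731861, -2.15600203,  0.18063562]), 'tvec': array([0.03080466, 0.60658359, 1.22813224])} [0.38333296 0.00938228 1.31535896]
0.1 [-3.10072935e+00 -4.92095929e-01  1.32227944e-04]
```

View pics/top0.png

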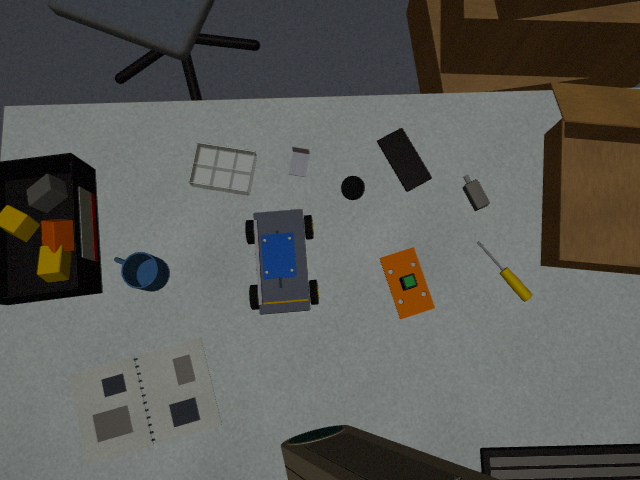

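View pics/scene0.png

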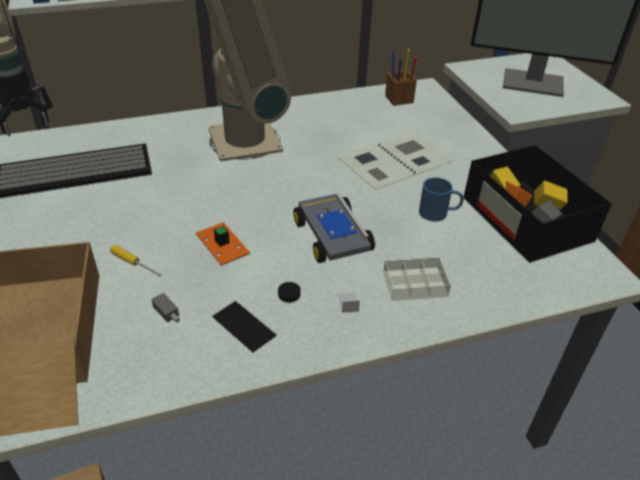

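The top view shows the deck at (407,283), its block at (408,282), the chassis at (281,260), the blue carriage at (278,255) and the yellow line at (285,301). Both the desk and the chassis approach look clear.

```bash
cat > h.py <<'E'
import cv2,numpy as np
from plant import robot, effector, solver, eyes, job_done, readout
def ray(n,uv,z):
    p=eyes.camera_params(n); R=cv2.Rodrigues(np.array(p['rvec']))[0]; c=-R.T@np.array(p['tvec'])
    uv=np.atleast_2d(uv).astype(float)
    d=np.c_[(uv[:,0]-p['cx'])/p['fx'],(uv[:,1]-p['cy'])/p['fy'],np.ones(len(uv))]@R
    return (c+d*((z-c[2])/d[:,2])[:,None])[:,:2]
def mask(im,lo,hi,roi):
    h=cv2.cvtColor(im,cv2.COLOR_RGB2HSV); m=cv2.inRange(h,lo,hi); k=np.zeros_like(m)
    x0,y0,x1,y1=roi; k[y0:y1,x0:x1]=m[y0:y1,x0:x1]; return k
def rect(n,m,z,s=4):
    """min-area rect of biggest blob, in world on plane z: centre, size, long-axis angle"""
    c=max(cv2.findContours(m,cv2.RETR_EXTERNAL,cv2.CHAIN_APPROX_NONE)[0],key=cv2.contourArea)
    w=ray(n,c[:,0],z); r=cv2.minAreaRect((w*1000).astype(np.float32)); b=cv2.boxPoints(r)
    e=[b[1]-b[0],b[2]-b[1]]; e=max(e,key=np.linalg.norm); a=np.arctan2(e[1],e[0])
    a=(a+np.pi/2)%np.pi-np.pi/2
    return np.round(r[0],1),np.round(r[1],1),round(float(a),4),len(c)
E
python3 - <<'E'
from h import *
im=cv2.imread("pics/top0.png")[:,:,::-1].copy()
R1=(370,240,445,325);R2=(235,200,330,320)
print("orange",rect("top",cv2.morphologyEx(mask(im,(3,150,80),(22,255,255),R1),cv2.MORPH_CLOSE,np.ones((9,9))),.005))
print("block",rect("top",mask(im,(45,100,40),(85,255,255),R1),.045))
print("blue",rect("top",cv2.morphologyEx(mask(im,(100,150,60),(125,255,255),R2),cv2.MORPH_CLOSE,np.ones((5,5))),.053))
print("yellow",rect("top",mask(im,(18,120,80),(35,255,255),R2),.05))
print("grey",rect("top",mask(im,(0,0,60),(179,120,135),R2),.05))
h=cv2.cvtColor(im,cv2.COLOR_RGB2HSV);print(h[225,262:302:4].tolist(),h[230,250:262].tolist())
a=cv2.resize(im[205:320,240:325],None,fx=5,fy=5,interpolation=cv2.INTER_CUBIC)
b=cv2.resize(im[242:322,372:442],None,fx=5,fy=5,interpolation=cv2.INTER_CUBIC)
o=np.zeros((575,780,3),np.uint8);o[:575,:425]=a;o[:400,430:780]=b
cv2.imwrite("pics/crop1.png",o[:,:,::-1])
E
```

```text
orange (array([ 484.2, -172.1]), array([146.7,  83.2]), 0.2806, 186)
block (array([ 484.3, -172.2]), array([22.4, 23.6]), -1.2794, 36)
blue (array([549.7, 119.5]), array([100.6,  73.9]), 0.0544, 149)
yellow (array([446.7, 104.5]), array([  4.6, 100.1]), -1.5155, 90)
grey (array([542.3, 113. ]), array([215.2, 269.1]), -0.0283, 426)
[[109, 40, 70], [117, 34, 68], [117, 36, 70], [113, 34, 67], [105, 43, 71], [103, 45, 68], [113, 45, 68], [108, 44, 70], [113, 34, 68], [120, 26, 68]] [[150, 30, 17], [126, 116, 11], [40, 36, 21], [75, 31, 33], [140, 9, 89], [102, 11, 114], [120, 11, 116], [20, 24, 94], [128, 18, 58], [113, 29, 71], [106, 40, 71], [109, 40, 71]]
```

View pics/crop1.png

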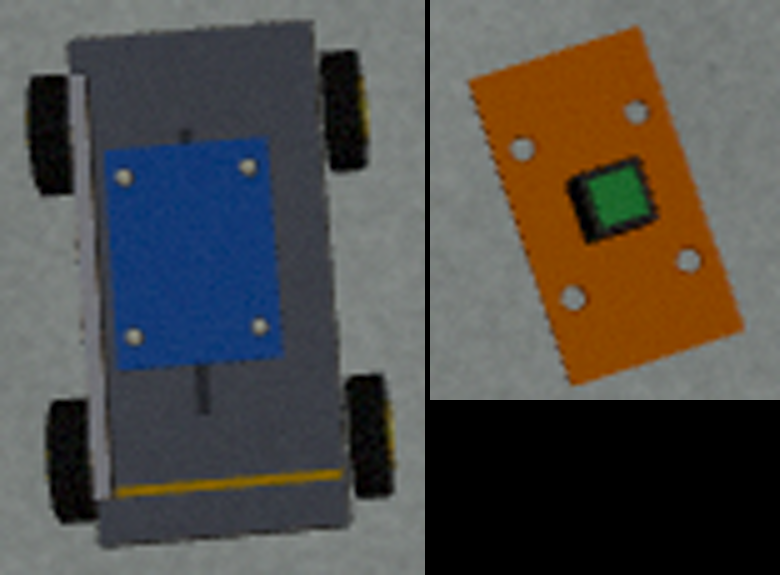

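The crop shows the fence on the left (+y) side, the yellow line at the bottom, and four white pins and four holes clearly. The measurements agree: chassis yaw is about 0.055 and the carriage sits at about +11 mm in chassis x. Next is the grasp.

```bash
cat >> h.py <<'E'
from scipy.spatial.transform import Rotation as Ro
def down(yaw): # tool z down, tool x along yaw
    c,s=np.cos(yaw),np.sin(yaw)
    return Ro.from_matrix(np.array([[c,s,0],[s,-c,0],[0,0,-1]])).as_rotvec()
E
python3 - <<'E'
from h import *
P=[.4842,-.1721]; a=.2806
for off in (0,np.pi/2,-np.pi/2,np.pi):
    for p,y in ((P+[.12],a),([.52,.118,.12],.055)):
        q=solver.solve_ik(p,down(y+off)); print(off,None if q is None else np.round(q,2))
off=np.pi/2
q=solver.solve_ik(P+[.12],down(a+off))
if q is None or abs(q[5])>2.6: off=-np.pi/2
print("use",off)
effector.move_gripper(0.8)
robot.move_pose(P+[.12],down(a+off)); robot.servo_line(P+[.022],v=.12)
print(readout.read_wrist_force())
effector.move_gripper(0.0,grip_force=50)
print(readout.read_finger_gap(),readout.read_gripper_force(),readout.read_wrist_force())
robot.servo_line(P+[.13],v=.12); robot.sleep(.2)
print(readout.read_finger_gap(),readout.read_wrist_force(),readout.read_ft_torque(),readout.read_time_s())
im=eyes.grab_frame("scene");cv2.imwrite("pics/s1.png",im[:,:,::-1])
im=eyes.grab_frame("top");cv2.imwrite("pics/t1.png",im[:,:,::-1])
E
```

```text
0 [-0.47  0.18 -0.42  0.97 -0.    2.39]
0 [ 0.1   0.21 -0.38  0.97 -0.   -3.09]
1.5707963267948966 [-0.47  0.18 -0.42  0.97  0.    0.82]
1.5707963267948966 [ 0.1   0.21 -0.38  0.97 -0.    1.62]
-1.5707963267948966 [-0.47  0.18 -0.42  0.97  0.   -2.32]
-1.5707963267948966 [ 0.1   0.21 -0.38  0.97 -0.   -1.52]
3.141592653589793 [-0.47  0.18 -0.42  0.97 -0.   -0.75]
3.141592653589793 [ 0.1   0.21 -0.38  0.97  0.    0.05]
use 1.5707963267948966
[ 0.08499647  0.22582732 -0.35940837]
0.3416264661753228 51.24866724014282 [0.12366096 0.09588612 4.15106598]
0.3448176206385628 [ 0.34933203 -0.36221851 -2.28501444] [-0.10172184 -0.03177899  0.01877195] 4.975
```

View pics/s1.png

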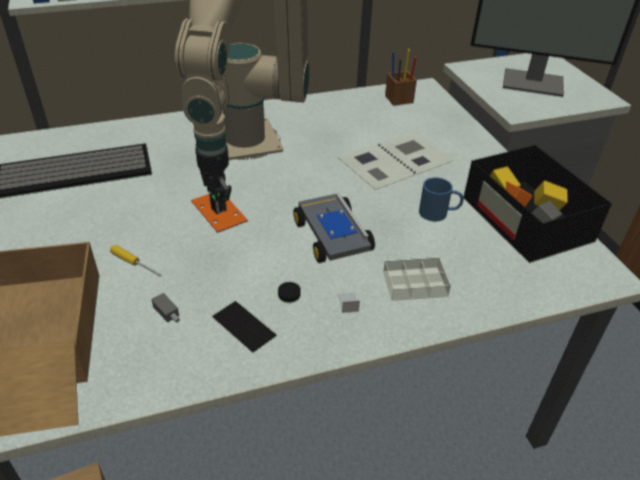

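The deck is gripped and hangs level under the gripper at about (218,211). Next I carry it over and lower it gently onto the pin tips.

```bash
cat >> h.py <<'E'
A=.055; ex=np.array([np.cos(A),np.sin(A)]); ey=np.array([-np.sin(A),np.cos(A)]); C=np.array([.5497,.1195])
def W(dx,dy,z): return list(C+ex*dx+ey*dy)+[z]   # carriage-frame offsets -> world
def st(t=""):
    p=np.array(readout.read_tcp_pos()); f=np.array(readout.read_wrist_force()); d=p[:2]-C
    print(t,"dx %.1f dy %.1f z %.1f"%(d@ex*1e3,d@ey*1e3,p[2]*1e3),"f",np.round([f[:2]@ex,f[:2]@ey,f[2]],2),"m",np.round(readout.read_ft_torque(),2),"t %.2f"%readout.read_time_s()); return p,f
E
python3 - <<'E'
from h import *
o=down(A+np.pi/2)
robot.move_pose(W(-.0284,-.004,.13),o); robot.sleep(.2); st("above")
robot.servo_line(W(-.0284,-.004,.092),v=.06); robot.sleep(.2);st("near")
print(robot.servo_line(W(-.0284,-.004,.078),v=.012,contact_N=2.5)); robot.sleep(.2); st("contact")
im=eyes.grab_frame("scene")
cv2.imwrite("pics/s2.png",cv2.resize(im[130:280,250:430],None,fx=4,fy=4,interpolation=cv2.INTER_CUBIC)[:,:,::-1])
E
```

```text
above dx -28.2 dy -5.2 z 130.0 f [ 0.53 -0.32 -1.93] m [ 0.02 -0.03  0.04] t 6.38
near dx -27.9 dy -3.9 z 92.5 f [ 1.27  0.16 -3.14] m [ 0.03  0.04 -0.04] t 7.37
True
contact dx -28.5 dy -4.0 z 82.5 f [1.97 0.19 2.8 ] m [ 0.09 -0.59 -0.04] t 8.34
```

View pics/s2.png

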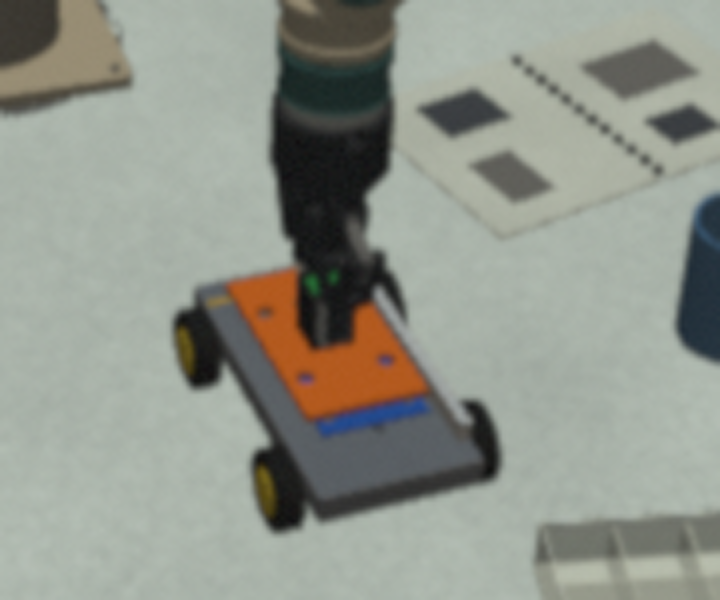

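The plate lies level on the pins beside the fence, with its near edge at the yellow line and the force at about 5 N. Next I lighten the load, move it to the fence, and slide.

Run:
```python
from h import *
robot.servo_line(W(-.0284,-.004,.0822),v=.01); robot.sleep(.2); st("light")
print(robot.servo_line(W(-.0284,.003,.0822),v=.01,contact_N=3)); robot.sleep(.2); p,f=st("fence?")
y=(p[:2]-C)@ey
if f[:2]@ey<-4: y-=.0003
r=robot.servo_line(W(-.010,y,.0822),v=.03,contact_N=6); robot.sleep(.2); print(r); st("slid")
```

```text
light dx -28.4 dy -4.0 z 82.2 f [-0.35  0.13  4.09] m [-0.02 -0.4  -0.  ] t 8.92
True
fence? dx -28.4 dy -3.2 z 82.4 f [-2.35  0.61  3.78] m [0.26 0.18 0.02] t 9.46
False
slid dx -9.2 dy -3.3 z 82.5 f [ 0.   -0.69  3.14] m [ 0.02 -0.01  0.  ] t 10.39
```

Run:
```python
from h import *
for y in (-.002,-.001,0,.001,.002):
    r=robot.servo_line(W(-.010,y,.0822),v=.01,contact_N=6); robot.sleep(.15); p,f=st(f"y {y} {r}")
    if r or f[:2]@ey<-3.5: break
```

```text
y -0.002 False dx -9.3 dy -2.3 z 82.5 f [ 1.38 -2.88  4.11] m [-0.47 -0.36 -0.03] t 10.82
y -0.001 False dx -9.6 dy -1.0 z 82.4 f [ 0.55 -2.71  3.37] m [-0.56 -0.49 -0.09] t 11.22
y 0 False dx -9.8 dy -0.2 z 82.3 f [ 2.13 -4.03  3.5 ] m [-0.78 -0.53 -0.  ] t 11.62
```

Run:
```python
from h import *
y=.0007
r=robot.servo_line(W(-.010,y,.0822),v=.01,contact_N=6); robot.sleep(.15); p,f=st(f"y {y} {r}")
if f[:2]@ey<-5: y=.0002
fz0=None
for x in np.arange(-.008,.0071,.0015):
    r=robot.servo_line(W(x,y,.0822),v=.01,contact_N=7); robot.sleep(.15); p,f=st(f"x {x:.4f} {r}")
    if r or abs(f[:2]@ex)>7 or f[2]<0: break
```

```text
y 0.0007 False dx -9.8 dy -0.1 z 82.4 f [ 2.01 -5.84  3.61] m [-1.14 -0.47  0.03] t 12.02
x -0.0080 False dx -9.6 dy -0.1 z 81.9 f [-1.42 -4.37  6.62] m [-1.   -0.    0.05] t 12.53
x -0.0065 False dx -9.5 dy -0.1 z 81.6 f [-4.63 -3.66  7.89] m [-0.95  0.5   0.12] t 12.97
x -0.0050 False dx -9.0 dy 0.0 z 81.4 f [-6.14 -4.39  8.94] m [-0.95  0.89  0.17] t 13.43
x -0.0035 False dx -8.4 dy -0.0 z 81.2 f [-8.22 -4.93  9.02] m [-0.96  1.17  0.21] t 13.88
```

The fence is at dy about -0.1. The load grew as I pushed, so I lighten both z and the sideways push before going on.

Run:
```python
from h import *
robot.servo_line(W(-.0065,-.0003,.0834),v=.01); robot.sleep(.2); st("light")
im=eyes.grab_frame("scene")
a=cv2.resize(im[180:265,290:380],None,fx=6.6,fy=6.6,interpolation=cv2.INTER_CUBIC)
cv2.imwrite("pics/s3.png",a[:,:,::-1])
```

```text
light dx -8.4 dy -0.1 z 82.6 f [-3.47 -2.73  3.47] m [-0.48  0.7   0.24] t 14.55
```

View pics/s3.png

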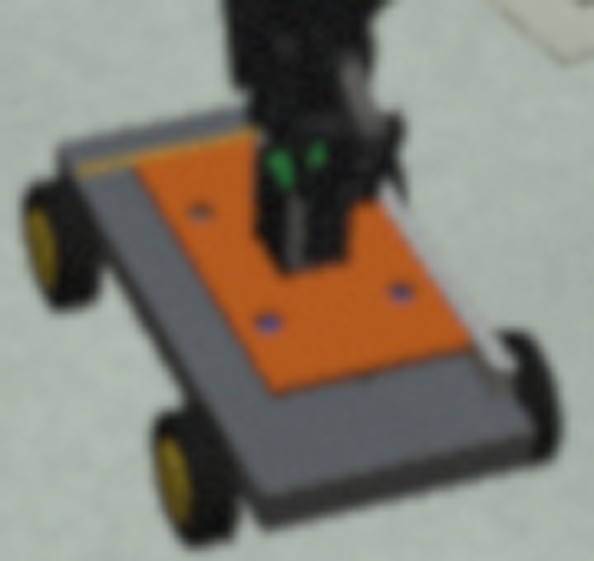

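The plate is still on the pin tips: the holes show blue or grey and no white. Next I slide on with regulated force, keeping vertical contact at about 3 N.

Run:
```python
from h import *
z=.0840;y=-.0003;x=-.0065
for i in range(22):
    p,f=st(f"cmd x {x*1e3:.1f} z {z*1e3:.1f} y {y*1e3:.1f}")
    fx,fy,fz=f[:2]@ex,f[:2]@ey,f[2]
    if np.linalg.norm([fx,fy,fz+2.5])>14 or p[2]<.0795 or (x>.009): break
    z-=np.clip((.8-fz)*.00012,-.0006,.0003); y+=np.clip((fy+1.2)*-.0001,-.0003,.0003) if fy>-1.2 else -np.clip((-1.2-fy)*.0001,0,.0003)
    dx=(p[:2]-C)@ex
    if fx>-6: x=min(x+.0012,dx+.005)
    robot.servo_line(W(x,y,z),v=.012); robot.sleep(.08)
```

```text
cmd x -6.5 z 84.0 y -0.3 dx -8.4 dy -0.1 z 82.6 f [-4.25 -1.56  4.31] m [-0.54  0.8   0.22] t 14.60
cmd x -5.3 z 84.4 y -0.3 dx -5.5 dy -0.1 z 83.8 f [-0.65 -2.65 -1.7 ] m [-0.29  0.16  0.17] t 14.97
cmd x -4.1 z 84.1 y -0.5 dx -3.5 dy -0.2 z 84.2 f [ 0.76 -0.   -1.86] m [-0.05 -0.08  0.05] t 15.30
cmd x -2.9 z 83.8 y -0.6 dx -2.6 dy -0.5 z 83.9 f [ 0.4   0.47 -3.11] m [ 0.1  -0.01 -0.02] t 15.63
cmd x -1.7 z 83.5 y -0.8 dx -1.4 dy -0.8 z 83.6 f [ 0.93  0.62 -1.51] m [ 0.06 -0.07 -0.02] t 15.97
cmd x -0.5 z 83.2 y -0.9 dx -0.7 dy -1.0 z 83.1 f [-0.53  0.48 -2.18] m [0.01 0.02 0.02] t 16.30
cmd x 0.7 z 82.9 y -1.1 dx 0.7 dy -1.1 z 82.9 f [-0.6   0.47 -2.54] m [-0.    0.01  0.01] t 16.63
cmd x 1.9 z 82.6 y -1.3 dx 1.9 dy -1.3 z 82.6 f [ 0.28 -0.29 -1.86] m [-0.02  0.01  0.02] t 16.97
cmd x 3.1 z 82.3 y -1.4 dx 2.9 dy -1.3 z 82.3 f [-0.79  0.01 -2.39] m [0.05 0.2  0.07] t 17.30
cmd x 4.3 z 82.0 y -1.5 dx 3.2 dy -1.4 z 81.7 f [-4.61  0.61 -0.59] m [0.13 0.89 0.03] t 17.63
cmd x 5.5 z 81.9 y -1.7 dx 3.4 dy -1.4 z 81.4 f [-6.15 -0.14  0.04] m [0.26 1.38 0.03] t 17.97
cmd x 5.5 z 81.8 y -1.
[... 322 characters left out ...]
7  2.44] m [0.61 1.77 0.08] t 19.30
cmd x 6.7 z 82.0 y -2.9 dx 3.6 dy -1.6 z 81.2 f [-7.34  3.63  1.76] m [0.78 1.67 0.05] t 19.63
cmd x 6.7 z 82.1 y -3.2 dx 3.6 dy -1.7 z 81.3 f [-8.36  5.13  1.77] m [0.82 1.71 0.02] t 19.97
cmd x 6.7 z 82.2 y -3.5 dx 3.6 dy -1.7 z 81.4 f [-8.79  5.62  1.14] m [1.05 1.73 0.09] t 20.30
cmd x 6.7 z 82.2 y -3.8 dx 3.6 dy -1.8 z 81.4 f [-7.27  5.68  1.1 ] m [1.16 1.72 0.08] t 20.63
cmd x 6.7 z 82.3 y -4.1 dx 3.5 dy -1.9 z 81.4 f [-7.66  6.2   1.66] m [1.3  1.69 0.07] t 20.97
cmd x 6.7 z 82.4 y -4.4 dx 3.6 dy -1.9 z 81.5 f [-7.25  6.99  0.4 ] m [1.37 1.62 0.07] t 21.30
cmd x 6.7 z 82.3 y -4.7 dx 3.6 dy -2.0 z 81.5 f [-6.83  7.54  0.25] m [1.49 1.72 0.08] t 21.63
```

The plate is captured by the pins: it stops hard at dx +3.5 and also at dy -1.5. I back off to the middle of the play and lower it.

Run:
```python
from h import *
robot.servo_line(W(.0017,-.0004,.0822),v=.015); robot.sleep(.2); st("relaxed")
r=robot.servo_line(W(.0017,-.0004,.0735),v=.012,contact_N=5); robot.sleep(.2); print(r); st("down")
```

```text
relaxed dx 2.1 dy -0.6 z 82.3 f [ 0.07 -0.66 -2.42] m [ 0.03 -0.03 -0.01] t 22.77
True
down dx 1.7 dy -0.4 z 74.1 f [0.4  0.02 5.09] m [ 0.15 -0.43 -0.02] t 23.62
```

Seated: the contact drop is about 8.4 mm. Now I release and retreat.

Run:
```python
from h import *
p,_=st()
robot.servo_line(W(.0017,-.0004,.0752),v=.01); robot.sleep(.1); st("relieved")
effector.move_gripper(0.75); robot.sleep(.1); st("open")
robot.servo_line(W(.0017,-.0004,.17),v=.12)
robot.move_pose([.38,-.15,.25],down(A+np.pi/2)); robot.sleep(.2); st("away")
im=eyes.grab_frame("top"); i2=eyes.grab_frame("scene")
R2=(235,190,335,325)
print(rect("top",cv2.morphologyEx(mask(im,(3,150,80),(22,255,255),R2),cv2.MORPH_CLOSE,np.ones((9,9))),.058), C*1000)
a=cv2.resize(im[205:320,240:325],None,fx=4.5,fy=4.5,interpolation=cv2.INTER_CUBIC)
b=cv2.resize(i2[180:270,290:380],(400,400),interpolation=cv2.INTER_CUBIC)
o=np.zeros((517,790,3),np.uint8);o[:a.shape[0],:a.shape[1]]=a;o[:400,390:]=b
cv2.imwrite("pics/end.png",o[:,:,::-1])
```

```text
dx 1.7 dy -0.4 z 74.1 f [0.4  0.02 5.09] m [ 0.15 -0.43 -0.02] t 23.62
relieved dx 1.7 dy -0.4 z 75.0 f [ 0.52 -0.73  1.44] m [ 0.04 -0.52 -0.03] t 24.13
open dx 1.4 dy -0.4 z 75.0 f [-0.43 -0.28 -0.57] m [ 0.    0.05 -0.01] t 24.67
away dx -183.8 dy -259.2 z 249.7 f [-0.03 -0.13  0.15] m [ 0.01 -0.02  0.01] t 27.06
(array([550. , 119.4]), array([148.3,  84.6]), 0.0524, 203) [549.7 119.5]Traceback (most recent call last):
  File "<stdin>", line 12, in <module>
ValueError: could not broadcast input array from shape (518,382,3) into shape (517,382,3)
```

Run:
```python
from h import *
im=eyes.grab_frame("top"); i2=eyes.grab_frame("scene")
o=np.hstack([cv2.resize(im[205:320,235:325],(390,500),interpolation=cv2.INTER_CUBIC),cv2.resize(i2[180:270,290:360],(390,500),interpolation=cv2.INTER_CUBIC)])
cv2.imwrite("pics/end.png",o[:,:,::-1])
```

```text
(no output)
```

View pics/end.png

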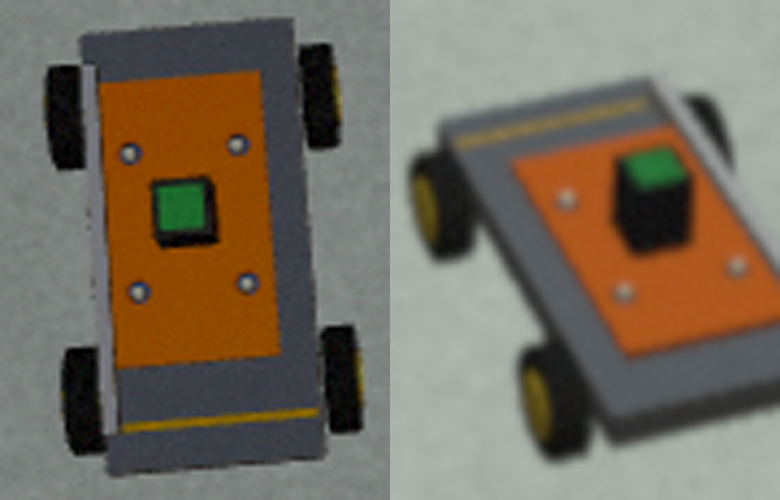

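All four white pins show through the holes at (130,153), (237,145), (139,292) and (247,283), and the plate sits flush beside the fence.

```bash
python3 -c "
from plant import job_done; print(job_done())"
```

```text
the job is handed in; nothing more can be done
None
```

The deck plate is seated flush over all four pins on the carriage and released, and I handed the job in at about 27 s; by my wrist readings the push on the chassis stayed under about 16 N, but the judge's verdict was not shown.

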